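# Find the rocking corner of the microscope stage plate and shim it

## Task

The black stage plate rocks on its cradle: press down on its corners with the fingertips, one after the other, until you find the one that gives. Then press the steel shim tab of that corner down flat, leaving the other three tabs up. Work by touch only: do not lift or shift the plate, the flask on it or the things around it, and finish with the plate level.

Things in the scene. Friction and masses are not known exactly. Their poses are not given: they have to be found in the camera images.
- cradle: White painted metal cradle fixed to the bench, 180 x 326 mm slab, 10 mm thick, with pockets and hinge lugs. Origin: centre of its underside, at bench height. x axis: away from the robot at yaw 0; y: to the robot's left, along its long side; z up.
- plate: Loose black stage plate, 150 (x) x 190 (y) x 10 mm, 1.2 kg, level on four hidden feet. Origin: centre of its underside, 32 mm above the bench (top at 42 mm). Three feet are solid; one, at a corner that differs each time, gives: pressed above it the corner sinks 4 to 5 mm (from about 2 N, fully by 5 N), the opposite corner lifts, and it springs back when let go. The other corners do not move when pressed.
- flask: Clear culture flask lying on the plate's middle, body 55 x 46 x 24 mm, with an orange cap, 82 mm long overall. Origin: centre of the underside of the body. Bystander.
- dish: Closed clear culture dish, 48 mm across, 14 mm high, on the bench beside the cradle's left end. Origin: centre of underside. Bystander.
- driver: Screwdriver, 130 mm long, lying on the bench beside the cradle's right end. Bystander.
- reagent: Amber bottle, 64 mm across, 130 mm high, standing on the bench to the right. Origin: centre of underside. Bystander.
- tip_box: Grey pipette-tip box with clear lid, 85 x 120 x 63 mm, on the bench to the left. Origin: centre of underside. Bystander.
- mouse: Black computer mouse, 105 x 60 x 33 mm, on the bench to the right. Origin: on its underside. Bystander.
- corner_near_left (a point): Point on the plate's top face right above the foot of its near left corner (-x, +y in the plate's frame; 58 mm in x and 78 mm in y from the plate's centre). It moves with the plate.
- corner_near_right (a point): Point on the plate's top face right above the foot of its near right corner (-x, -y in the plate's frame; 58 mm in x and 78 mm in y from the plate's centre). It moves with the plate.
- corner_far_left (a point): Point on the plate's top face right above the foot of its far left corner (+x, +y in the plate's frame; 58 mm in x and 78 mm in y from the plate's centre). It moves with the plate.
- corner_far_right (a point): Point on the plate's top face right above the foot of its far right corner (+x, -y in the plate's frame; 58 mm in x and 78 mm in y from the plate's centre). It moves with the plate.
- shim_near_left (a joint): Shim hinge, near left corner, rad: 0 = tab sloping up, 0.5 = flat (stop); starts at 0 to 0.05. Steel tab 48 x 28 x 4 mm, hinged 13 mm outside the plate's edge, pointing outwards (+y of the cradle). Needs 6 to 12 N down at its outer part and stays where left. Flat, it packs the gap at the weak foot, plate level; at a solid foot it jacks the corner up 5 mm.
- shim_near_right (a joint): Shim hinge, near right corner, rad: 0 = tab sloping up, 0.5 = flat (stop); starts at 0 to 0.05. Steel tab 48 x 28 x 4 mm, hinged 13 mm outside the plate's edge, pointing outwards (-y of the cradle). Needs 6 to 12 N down at its outer part and stays where left. Flat, it packs the gap at the weak foot, plate level; at a solid foot it jacks the corner up 5 mm.
- shim_far_left (a joint): Shim hinge, far left corner, rad: 0 = tab sloping up, 0.5 = flat (stop); starts at 0 to 0.05. Steel tab 48 x 28 x 4 mm, hinged 13 mm outside the plate's edge, pointing outwards (+y of the cradle). Needs 6 to 12 N down at its outer part and stays where left. Flat, it packs the gap at the weak foot, plate level; at a solid foot it jacks the corner up 5 mm.
- shim_far_right (a joint): Shim hinge, far right corner, rad: 0 = tab sloping up, 0.5 = flat (stop); starts at 0 to 0.05. Steel tab 48 x 28 x 4 mm, hinged 13 mm outside the plate's edge, pointing outwards (-y of the cradle). Needs 6 to 12 N down at its outer part and stays where left. Flat, it packs the gap at the weak foot, plate level; at a solid foot it jacks the corner up 5 mm.
- tab_near_left (a point): Point on the top face of the near left shim tab, on its middle line, 34 mm out from the hinge. It moves with the tab: about 38 mm above the bench when the tab is up, 22 mm when it is flat; 142 mm in y from the cradle's centre when flat.
- tab_near_right (a point): Point on the top face of the near right shim tab, on its middle line, 34 mm out from the hinge. It moves with the tab: about 38 mm above the bench when the tab is up, 22 mm when it is flat; 142 mm in y from the cradle's centre when flat.
- tab_far_left (a point): Point on the top face of the far left shim tab, on its middle line, 34 mm out from the hinge. It moves with the tab: about 38 mm above the bench when the tab is up, 22 mm when it is flat; 142 mm in y from the cradle's centre when flat.
- tab_far_right (a point): Point on the top face of the far right shim tab, on its middle line, 34 mm out from the hinge. It moves with the tab: about 38 mm above the bench when the tab is up, 22 mm when it is flat; 142 mm in y from the cradle's centre when flat.
Mind the look-alikes: they are no part of the job. Leave any green or red look-alike of the plate alone.

How it is judged:
By the outcome, as a careful person would: the job done as asked, in the order asked, and still so for the second after the job is handed in, with the robot touching nothing.
It also fails if it takes over 45 s, if anything falls off the work surface, if the arm or the gripper's body presses on something with over 40 N, if the wrist force passes 120 N, or if a joint passes its speed limit or range.

## Robot

A 6-joint arm with a two-finger parallel gripper is mounted at the origin on the work surface. World frame = base frame: x ahead of the robot, y to its left, z up, the work surface at z = 0. Lengths are in m, angles in rad, forces in N, time in s.
With the tool pointing down it reaches from about 0.35 to 0.775 m from the base axis. Payload 7.3 kg.
Tool frame: the origin (TCP) lies at the very end of the fingers, on their centre line; the grasp point (between the pads) lies 19 mm behind it; z points along the fingers, y is the direction in which the jaws open and shut (so a half turn about z gives the same grasp; the last joint's range is limited). The gripper opens to 92 mm and grips with 3 to 60 N. Pads are 19 mm wide; open, the fingers measure 130 mm over their backs; the gripper's body (75 mm by 190 mm) begins 47 mm behind the grasp point.
Start: joints at [-1.423, 0.342, 1.524, -0, 1.275, -0.146], TCP at [0.152, -0.503, 0.227] pointing down, gripper open.
Joint ranges: [-2.53, 2.53], [-0.77, 2.02], [0.04, 2.7], [-1, 4.14], [0.28, 2.66], [-3.11, 3.11]. Speed limits (rad/s): [2.57, 2.57, 3.14, 3.14, 3.14, 3.14].

## Interface

Orientations are given as [roll, pitch, yaw] about the fixed x, y, z axes, in that order (R = Rz(yaw) Ry(pitch) Rx(roll)).
In Python, from cell import robot gives the robot as it stands.
- The arm moves only by the shell command python3 -m pendant 'ROWS' [OPENING] [FORCE]. ROWS is JSON, a list of rows, each a list of 2 entries, a list of its own where there are three numbers: the shift along the tool's x, y, z in mm, then the turn about the tool's z in degrees. In form: [[[x, y, z], turn], ...]. A call has 1 to 10 rows; each row is the pose to reach, as a shift and turn from the pose measured when the call began, along the tool's axes at that moment; what a row does not reach only later rows make up. A row lasts 1/12 s, in which the tool goes at most 41.7 mm and 7.16 degrees, less where a joint would pass 70% of its speed; a pose out of reach is approached as far as the arm can. A call with a gripper value outside its range is refused whole. OPENING is the opening, from 0 (shut) to 1 (fully open), set as the call begins (- or left out, the last holds). The fingers move at their own pace and stop on an object; FORCE is the grip in N (left out, the last holds). Time passes only in rows, so rows that repeat a pose let the fingers close. It gives the time, the measured TCP pose, the force and the opening at its end, in the units of the state.
- robot.observe(): the state, without advancing time (a new reading comes with each control period).
- robot.read_camera(name): name is "side" or "top" or "wrist"; returns the picture (480x640x3 uint8, red, green, blue); there is no depth.
- robot.calibration(name): a dict with "vfov" (degrees; the focal length in pixels is half the picture's height over the tangent of half this angle, whatever the lens; pixels are square), "cx", "cy" (the principal point, pixels), "rvec" (rotation vector, rad) and "tvec" (3), from world to camera coordinates, as OpenCV has them. Camera axes: x right, y down, z forward; pixel columns grow to the right and rows downward; lengths in m; the calibration is good to about 2 mm. The wrist camera is an equidistant fisheye: a pixel r from the principal point sees the ray r / f radians off the axis. A picture is of the moment at which its call begins: read the wrist's pose just before it. calibration takes no time and is no camera call; for the wrist camera it gives the pose at the moment of the call.
- robot.hand_in(): hands the job in, once; it reports no verdict.
Trained networks look in the newest picture that a camera, given by its name, has taken for a name from the list of things; names that differ only in an ending like _2 or _b are one class to them, and where a whole thing is asked for, a point or a joint stands for the part that bears it (a point fixed in the world has none). Each returns a list of dicts, best first, with "p" (0 to 1); they miss things now and then, are a little off and sometimes report something else, mostly with a low value. They report only what shows in the picture. A call takes as long as a camera call. They do not tell look-alikes from the thing itself.
- robot.find_in(camera, query): "xy" ([column, row] as shares, 0 to 1, of the picture: columns of its width, rows of its height, amid what is visible of it).
The state is a dict: "time": time; "qpos": joint angles; "qvel": joint speeds; "joint_efforts": joint torques, N m; "tool_pos": TCP position; "tool_rot": TCP orientation; "contact_force": force on the tool from outside, world axes, zero at the start; "torque": the same for the moment, N m; "opening": finger opening in m.
Only numpy, scipy, OpenCV 4.12 (cv2) and the standard library are available. Lean on these libraries where they do the work, as an engineer would, in place of code of your own. Each camera call takes 0.05 s, during which the arm holds its last target.

## Working session

There is one attempt and no reset: what is moved stays moved. The work goes in short steps, Python scripts to look and compute and a shell command to move; the robot and the scene stay as the last step left them, time stands still between calls to the robot, and variables do not carry over. Pictures are saved under pics/ and viewed, and the job is handed in when it is done.

```bash
ls; mkdir -p pics
python3 - <<'E'
from cell import robot
import cv2
for n in ["top","side"]:
    im=robot.read_camera(n); cv2.imwrite(f"pics/{n}0.png",im[:,:,::-1])
    print(n,robot.calibration(n))
    for q in ["plate","cradle","flask"]:
        print(q,robot.find_in(n,q))
print(robot.observe())
E
```

```text
pics
top {'vfov': 45.44353654426682, 'cx': 317.3743989964585, 'cy': 237.12981392268173, 'rvec': array([ 2.15734346, -2.11999997,  0.14683595]), 'tvec': array([-1.09289515e-03,  4.79442448e-01,  1.28212211e+00])}
plate [{'xy': [0.6386, 0.6548], 'p': 0.98}, {'xy': [0.2236, 0.2969], 'p': 0.76}, {'xy': [0.328, 0.6987], 'p': 0.66}, {'xy': [0.498, 0.4194], 'p': 0.6}]
cradle [{'xy': [0.4883, 0.4844], 'p': 0.61}, {'xy': [0.5616, 0.3635], 'p': 0.21}]
flask [{'xy': [0.4794, 0.4133], 'p': 0.72}]
side {'vfov': 48.55419330366729, 'cx': 307.5717631086152, 'cy': 238.70207222667855, 'rvec': array([ 2.04468541, -0.4431883 ,  0.28900999]), 'tvec': array([-0.44719996,  0.15261104,  1.25487626])}
plate [{'xy': [0.2936, 0.5065], 'p': 0.95}, {'xy': [0.5072, 0.5156], 'p': 0.6}, {'xy': [0.487, 0.3935], 'p': 0.59}]
cradle [{'xy': [0.517, 0.5506], 'p': 0.77}, {'xy': [0.5114, 0.5102], 'p': 0.49}]
flask [{'xy': [0.5066, 0.4806], 'p': 0.85}, {'xy': [0.5166, 0.5573], 'p': 0.21}]
{'time': 0.4, 'qpos': array([-1.42299593e+00,  3.42120212e-01,  1.52419206e+00, -5.69978278e-06,
        1.27539120e+00, -1.46008557e-01]), 'qvel': array([-0.000117  , -0.00220066, -0.00225501,  0.0016871 , -0.00093546,
       -0.00212387]), 'joint_efforts': array([ 7.19476811e-04, -4.30713665e+01, -2.44196069e+01,  7.16671580e-02,
        5.01464470e-02, -4.03140689e-05]), 'tool_pos': array([ 0.1520522 , -0.50247676,  0.22664588]), 'tool_rot': array([-3.14148222e+00, -1.07282683e-05,  2.93810611e-01]), 'contact_force': array([0.21694287, 0.79832746, 0.37984754]), 'torque': array([-0.01891315, -0.0017001 , -0.00675693]), 'opening': 0.0915685156836183}
```

View pics/top0.png

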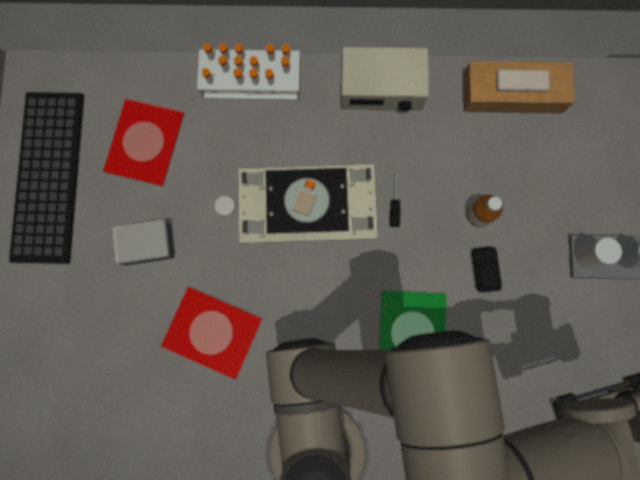

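View pics/side0.png

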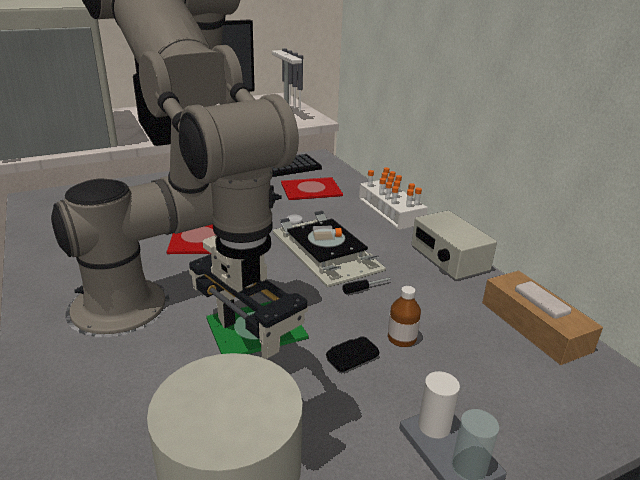

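The picture shows the black plate at about (307,201) in the white cradle. The red plates at (143,142) and (211,332) and the green one at (413,320) are look-alikes. Next I'll enlarge the crop to confirm and to pick corners.

```bash
cat > h.py <<'E'
import numpy as np,cv2
from cell import robot
def K(c):
    f=240/np.tan(np.radians(c['vfov'])/2); return np.array([[f,0,c['cx']],[0,f,c['cy']],[0,0,1]])
def ray2plane(n,uv,z):
    c=robot.calibration(n);R=cv2.Rodrigues(c['rvec'])[0];t=c['tvec']
    d=R.T@np.linalg.inv(K(c))@np.array([uv[0],uv[1],1.]);o=-R.T@t
    return o+d*(z-o[2])/d[2]
def proj(n,P):
    c=robot.calibration(n);return cv2.projectPoints(np.array(P,float).reshape(-1,3),c['rvec'],c['tvec'],K(c),None)[0][:,0]
E
python3 - <<'E'
import cv2,numpy as np
from h import *
im=cv2.imread("pics/top0.png")
cv2.imwrite("pics/topc.png",cv2.resize(im[150:255,225:385],None,fx=5,fy=5,interpolation=cv2.INTER_CUBIC))
# black plate mask
g=im.max(2)
m=np.zeros_like(g); m[150:255,225:385]=(g[150:255,225:385]<45)*255
m=cv2.morphologyEx(m,cv2.MORPH_OPEN,np.ones((5,5)))
cs=cv2.findContours(m,0,2)[0]; c=max(cs,key=cv2.contourArea); r=cv2.minAreaRect(c);b=cv2.boxPoints(r)
print(r,b)
for p in b: print(ray2plane("top",p,.042))
# cradle mask
w=np.zeros_like(g); s=im[150:255,225:385].astype(int); w[150:255,225:385]=((s.min(2)>130))*255
w=cv2.morphologyEx(w,cv2.MORPH_OPEN,np.ones((3,3)))
cs=cv2.findContours(w,0,2)[0]; c=max(cs,key=cv2.contourArea);r=cv2.minAreaRect(c);b=cv2.boxPoints(r);print(r)
for p in b: print(p,ray2plane("top",p,.010))
E
```

```text
((306.2425231933594, 200.27525329589844), (60.3997917175293, 78.48975372314453), 88.09085083007812) [[266.01334 171.39955]
 [344.4595  168.78468]
 [346.4717  229.15096]
 [268.02554 231.76582]]
[0.63133348 0.12971386 0.042     ]
[ 0.6404216  -0.05294164  0.042     ]
[ 0.49805155 -0.05915012  0.042     ]
[0.4890011  0.12060273 0.042     ]
((361.6015319824219, 199.4213104248047), (33.41486740112305, 25.221454620361328), 85.91438293457031)
[347.8325  183.65482] [ 0.61294644 -0.06242803  0.01      ]
[372.98984 181.85785] [ 0.61826342 -0.12213875  0.01      ]
[375.37057 215.1878 ] [ 0.53778288 -0.12805203  0.01      ]
[350.21323 216.98477] [ 0.53251363 -0.06886695  0.01      ]
```

View pics/topc.png

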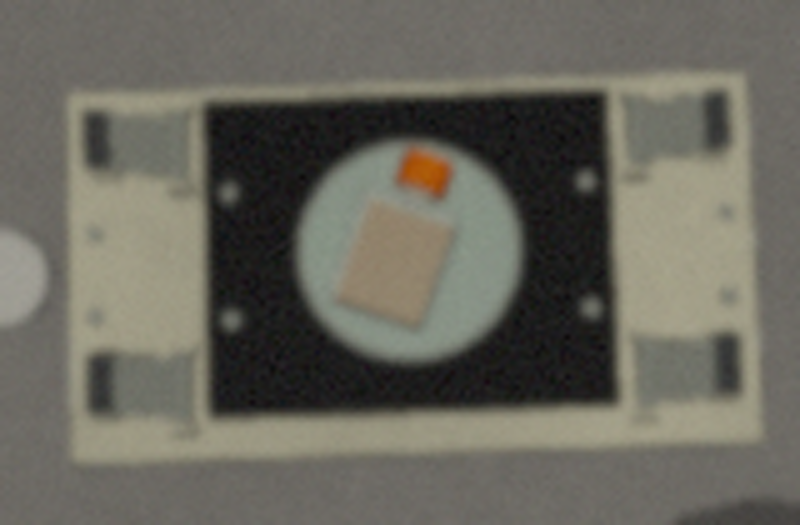

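The crop shows the black plate, the flask in its middle, and four grey tabs at (150,145), (150,382), (665,125) and (680,367). It is the only black plate. Now I'll fit the pose.

Run:
```python
from h import *
from scipy.optimize import least_squares
o=lambda a:(np.array(a,float)+.5)/5-.5+np.array([225,150])
pl=o([(207,103),(607,93),(617,402),(212,415)]); cr=o([(68,94),(745,73),(763,438),(75,462)])
def pts(p,lx,ly,z):
    c,s=np.cos(p[2]),np.sin(p[2]);L=np.array([(lx,ly),(lx,-ly),(-lx,-ly),(-lx,ly)])
    return np.c_[L@np.array([[c,s],[-s,c]])+p[:2],np.full(4,z)]
for nm,m,lx,ly,z in(("plate",pl,.075,.095,.042),("cradle",cr,.09,.163,.010)):
    r=least_squares(lambda p:(proj("top",pts(p,lx,ly,z))-m).ravel(),[.56,.03,0]);print(nm,r.x,r.fun.round(2))
    p=r.x
    if nm=="plate": print(pts(p,.058,.078,.042).round(4))
    else:print(pts(p,.058,.142,.022).round(4))
for q in ["corner_near_left","tab_near_left","tab_far_left","tab_near_right","shim_far_right"]:
  robot
```

```text
plate [0.56489087 0.03339552 0.04497535] [-0.77 -0.57  0.71 -0.91  0.96  0.83 -0.9   0.56]
[[ 0.6193  0.1139  0.042 ]
 [ 0.6263 -0.0419  0.042 ]
 [ 0.5105 -0.0471  0.042 ]
 [ 0.5034  0.1087  0.042 ]]
cradle [0.56554785 0.03345149 0.05079767] [-0.34 -0.37  0.57 -0.87  0.6   0.63 -0.82  0.52]
[[ 0.6163  0.1782  0.022 ]
 [ 0.6307 -0.1054  0.022 ]
 [ 0.5148 -0.1113  0.022 ]
 [ 0.5004  0.1723  0.022 ]]
```

```bash
python3 - <<'E'
from h import *
o=lambda a:(np.array(a,float)+.5)/5-.5+np.array([225,150])
c0=np.array([.5652,.0334]);a=.048;R=np.array([[np.cos(a),np.sin(a)],[-np.sin(a),np.cos(a)]])
for n,p in dict(fl=(150,145),nl=(150,382),fr=(665,125),nr=(680,367)).items():
    w=ray2plane("top",o(p),.034);print(n,w.round(3),(R@(w[:2]-c0)).round(4))
# side check: project predicted corners and tabs
im=cv2.imread("pics/side0.png")
P=[];
for lx,ly,z in [(s*.075,t*.095,.042) for s in(1,-1) for t in(1,-1)]+[(s*.058,t*.139,.038) for s in(1,-1) for t in(1,-1)]+[(s*.058,t*.078,.042) for s in(1,-1) for t in(1,-1)]:
    w=R.T@np.array([lx,ly])+c0;P.append([*w,z])
for n,(y0,y1,x0,x1,k) in dict(side=(200,290,265,395,6),top=(150,255,225,385,5)).items():
    im=cv2.imread(f"pics/{n}0.png");c=cv2.resize(im[y0:y1,x0:x1],None,fx=k,fy=k,interpolation=cv2.INTER_CUBIC)
    for q in proj(n,P): cv2.circle(c,tuple(((q-[x0,y0]+.5)*k).astype(int)),3,(0,0,255),-1)
    cv2.imwrite(f"pics/{n}ov.png",c)
E
python3 -m pendant '[[[29,-20,6],2],[[57,-40,12],4],[[86,-60,18],6],[[114,-80,24],8],[[142,-100,30],10],[[171,-120,36],12],[[200,-140,42],14],[[228,-160,48],14],[[257,-180,54],14],[[285,-199,60],14]]' 0 20
```

```text
fl [0.616 0.157 0.034] [0.0564 0.1208]
nl [0.503 0.153 0.034] [-0.0562  0.1223]
fr [ 0.629 -0.084  0.034] [ 0.0582 -0.1204]
nr [ 0.514 -0.092  0.034] [-0.0569 -0.1227]
time: 1.23
tool_pos: [0.368, -0.2279, 0.1666]
tool_rot: [3.141, -0.0, 0.049]
contact_force: [0.6, -0.6, 0.8]
opening: 0.0303
```

View pics/sideov.png

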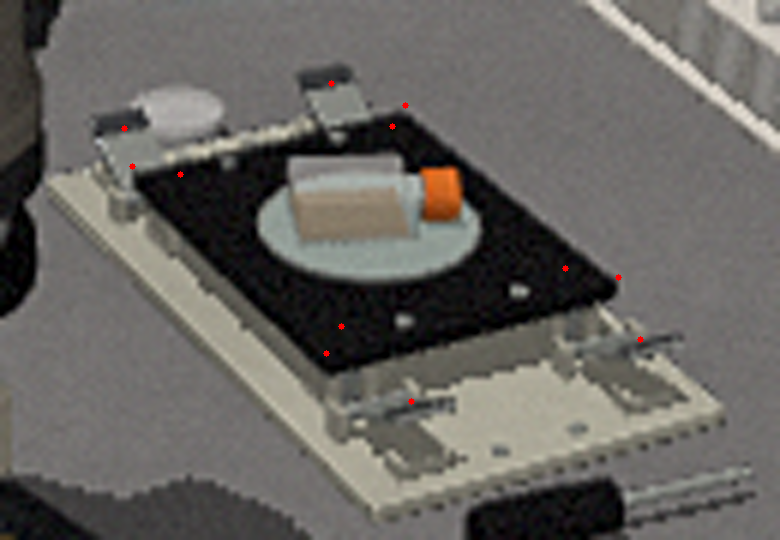

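View pics/topov.png

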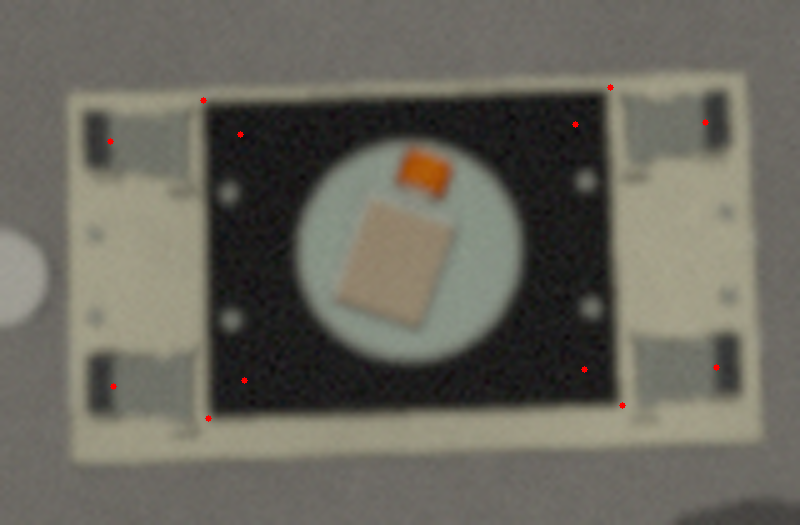

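The side overlay sits about 2.5 px off (dots too high), while the top one fits. I'll check with the wrist camera at hover.

```bash
python3 -m pendant '[[[25,-29,6],0],[[50,-58,12],0],[[75,-87,18],0],[[100,-116,24],0],[[125,-145,30],0],[[151,-174,40],0],[[151,-174,40],0],[[151,-174,40],0]]' 0 20
python3 - <<'E'
from h import *
for n in ["wrist","side","top"]:
    print(n,robot.calibration(n),robot.observe()['tool_pos'])
    im=robot.read_camera(n); cv2.imwrite(f"pics/{n}1.png",im[:,:,::-1])
    print(proj(n,[robot.observe()['tool_pos']]))
E
```

```text
time: 1.9
tool_pos: [0.5107, -0.0449, 0.1259]
tool_rot: [-3.141, 0.001, 0.053]
contact_force: [-0.1, -0.4, 0.2]
opening: 0.0004
wrist {'vfov': 65.70646984690485, 'cx': 320.4562847848893, 'cy': 240.3383525032437, 'rvec': array([-2.10308786,  1.99280338,  0.31716802]), 'tvec': array([-0.07116851,  0.47612585,  0.45197269])} [ 0.51067141 -0.04490454  0.1258683 ]
[[322.37329243 309.17536646]]
side {'vfov': 48.55419330366729, 'cx': 307.5717631086152, 'cy': 238.70207222667855, 'rvec': array([ 2.04468541, -0.4431883 ,  0.28900999]), 'tvec': array([-0.44719996,  0.15261104,  1.25487626])} [ 0.51013667 -0.04608704  0.12626895]
[[322.08583956 225.28158203]]
top {'vfov': 45.44353654426682, 'cx': 317.3743989964585, 'cy': 237.12981392268173, 'rvec': array([ 2.15734346, -2.11999997,  0.14683595]), 'tvec': array([-1.09289515e-03,  4.79442448e-01,  1.28212211e+00])} [ 0.50994356 -0.04690579  0.12659431]
[[342.63933526 217.23226286]]
```

View pics/wrist1.png

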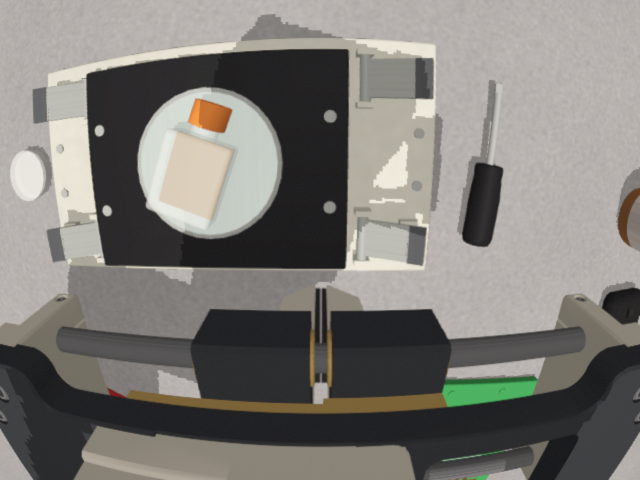

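View pics/side1.png

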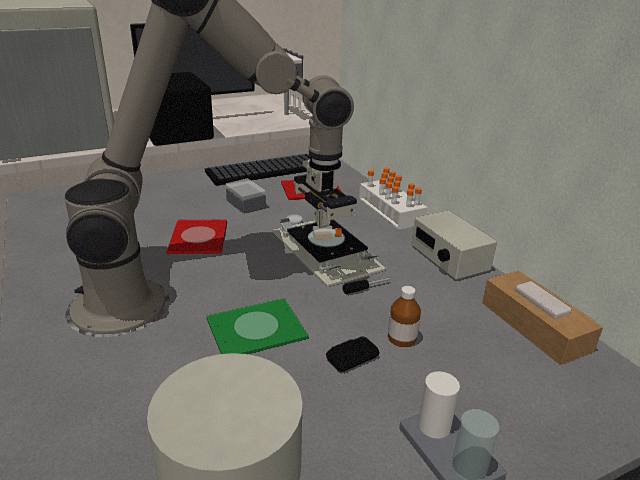

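The wrist image shows the plate corners at about (88,73), (348,50), (345,268) and (105,265), with the right tabs at (395,77) and (392,242). I'll fit this view and combine it with the top one.

```bash
cat >> h.py <<'E'
def fish(c,P):
    R=cv2.Rodrigues(np.array(c['rvec']))[0];X=np.array(P,float).reshape(-1,3)@R.T+c['tvec']
    f=240/np.tan(np.radians(c['vfov'])/2);th=np.arctan2(np.hypot(X[:,0],X[:,1]),X[:,2]);r=f*th/np.hypot(X[:,0],X[:,1])
    return np.c_[c['cx']+X[:,0]*r,c['cy']+X[:,1]*r]
E
python3 - <<'E'
from h import *
from scipy.optimize import least_squares
c={'vfov': 65.70646984690485, 'cx': 320.4562847848893, 'cy': 240.3383525032437, 'rvec': np.array([-2.10308786,  1.99280338,  0.31716802]), 'tvec': np.array([-0.07116851,  0.47612585,  0.45197269])}
m=np.array([(88,73),(348,50),(345,268),(105,265)],float)
def pts(p,lx,ly,z):
    k,s=np.cos(p[2]),np.sin(p[2]);L=np.array([(lx,ly),(lx,-ly),(-lx,-ly),(-lx,ly)])
    return np.c_[L@np.array([[k,s],[-s,k]])+p[:2],np.full(4,z)]
r=least_squares(lambda p:(fish(c,pts(p,.075,.095,.042))-m).ravel(),[.56,.03,0]);print(r.x,r.fun.round(1))
m2=np.array([(50,73),(436,45),(425,268),(70,265)],float)
r2=least_squares(lambda p:(fish(c,pts(p,.09,.163,.010))-m2).ravel(),[.56,.03,0]);print(r2.x,r2.fun.round(1))
print(fish(c,[robot.observe()['tool_pos']]))
# draw
im=cv2.imread("pics/wrist1.png")
for nm,p,col in(("w",r.x,(0,255,0)),("t",[.5652,.0334,.048],(0,0,255))):
  for q in np.r_[fish(c,pts(p,.075,.095,.042)),fish(c,pts(p,.058,.078,.042)),fish(c,pts(p,.058,.139,.038)),fish(c,pts(p,.09,.163,.01))]: cv2.circle(im,tuple(q.astype(int)),3,col,-1)
cv2.imwrite("pics/wov.png",im)
ims=cv2.imread("pics/side1.png");cv2.imwrite("pics/sidec.png",cv2.resize(ims[150:300,240:400],None,fx=4,fy=4,interpolation=cv2.INTER_CUBIC))
E
```

```text
[0.56647593 0.03586148 0.05019844] [-3.2 -0.8  1.9 -1.9  1.3  2.3 -1.5  1. ]
[0.56684415 0.03532904 0.05263113] [-3.4 -0.8  2.1 -2.4  1.8  2.9 -2.5  1.3]
[[327.54859406 311.04608439]]
```

View pics/wov.png

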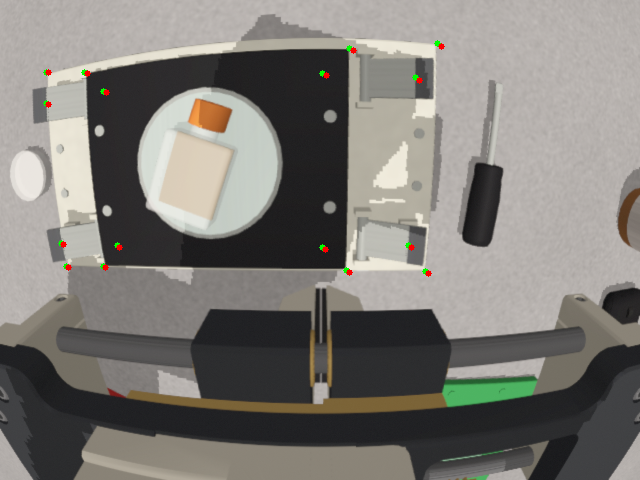

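View pics/sidec.png

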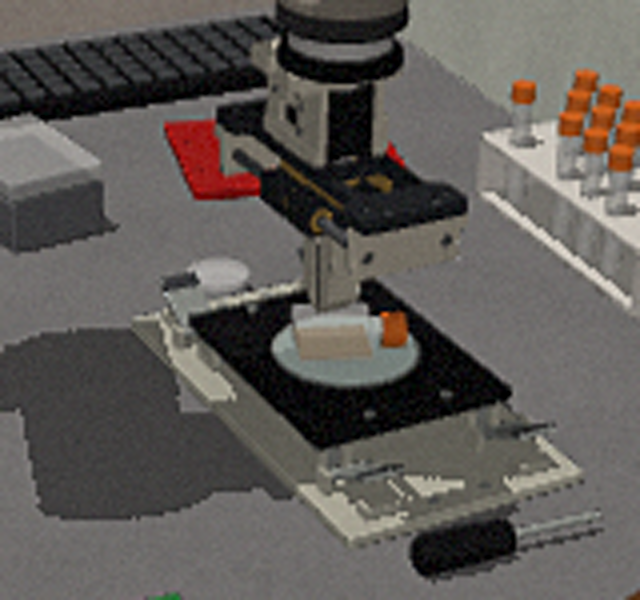

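Tool and plate share the same side-view offset, so the frames agree. I take the centre as (0.5657, 0.0345) with yaw 0.05, and start with near_right.

```bash
python3 -m pendant '[[[2,0,25],0],[[2,0,50],0],[[2,0,70],0],[[2,0,78],0],[[2,0,80],0],[[2,0,80],0]]'
python3 -m pendant '[[[0,0,1],0],[[0,0,2],0],[[0,0,3],0],[[0,0,3],0]]'
```

```text
time: 2.55
tool_pos: [0.5119, -0.0482, 0.0472]
tool_rot: [3.141, -0.0, 0.047]
contact_force: [-0.7, 0.5, 0.2]
opening: 0.0002
time: 2.88
tool_pos: [0.5122, -0.0483, 0.0448]
tool_rot: [3.141, -0.001, 0.047]
contact_force: [-0.3, -0.4, 0.0]
opening: 0.0007
```

```bash
python3 -m pendant '[[[0,-1,1],0],[[0,-1,2],0],[[0,-1,3],0],[[0,-1,3],0]]'
python3 -m pendant '[[[0,0,1],0],[[0,0,1],0],[[0,0,1],0]]'
```

```text
time: 3.22
tool_pos: [0.5122, -0.0472, 0.0418]
tool_rot: [3.141, -0.001, 0.047]
contact_force: [-0.5, 0.5, 2.6]
opening: 0.0004
time: 3.47
tool_pos: [0.5121, -0.0473, 0.0408]
tool_rot: [3.141, -0.001, 0.047]
contact_force: [-2.5, -0.1, 3.8]
opening: 0.0005
```

```bash
python3 -m pendant '[[[0,0,1],0],[[0,0,1],0],[[0,0,1],0]]'
python3 -m pendant '[[[0,0,1],0],[[0,0,1],0],[[0,0,1],0]]'
```

```text
time: 3.72
tool_pos: [0.512, -0.0473, 0.0399]
tool_rot: [3.141, -0.001, 0.047]
contact_force: [-2.2, -0.3, 4.0]
opening: 0.0001
time: 3.97
tool_pos: [0.512, -0.0474, 0.0389]
tool_rot: [3.141, -0.001, 0.047]
contact_force: [-2.2, -2.4, 4.2]
opening: 0.0004
```

```bash
python3 -m pendant '[[[0,0,1],0],[[0,0,1],0],[[0,0,1],0]]'
python3 -m pendant '[[[0,0,1],0],[[0,0,1],0],[[0,0,1],0]]'
python3 - <<'E'
from h import *
im=robot.read_camera("side");cv2.imwrite("pics/sidep.png",cv2.resize(im[190:300,250:400],None,fx=5,fy=5,interpolation=cv2.INTER_CUBIC)[:,:,::-1])
im=robot.read_camera("wrist");cv2.imwrite("pics/wristp.png",im[:,:,::-1])
E
```

```text
time: 4.22
tool_pos: [0.5119, -0.0474, 0.0379]
tool_rot: [3.14, -0.001, 0.047]
contact_force: [-3.2, -1.6, 5.9]
opening: 0.0002
time: 4.47
tool_pos: [0.5119, -0.0475, 0.0377]
tool_rot: [3.14, -0.001, 0.047]
contact_force: [-5.7, -1.1, 11.5]
opening: 0.0009
```

View pics/sidep.png

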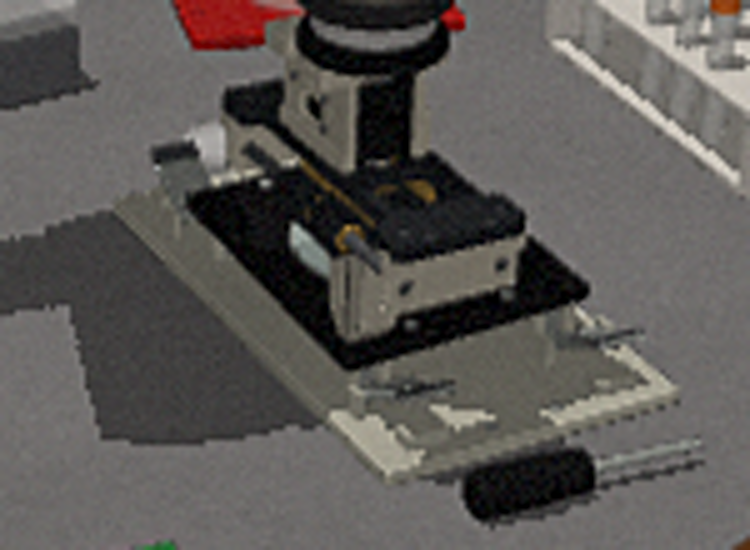

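View pics/wristp.png

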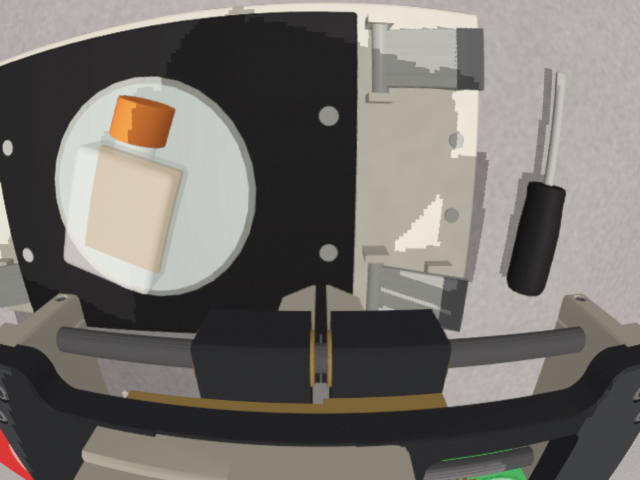

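near_right gives: it sank 42 → 37.7 mm at about 4–6 N, then hit a firm stop. I'll release it, check that it springs back, and move over the near-right tab.

```bash
python3 -m pendant '[[[0,0,-2],0],[[0,0,-5],0],[[0,0,-12],0],[[0,0,-25],0],[[0,20,-30],0],[[0,45,-30],0],[[0,63,-25],0],[[0,63,-20],0],[[0,63,-15],0],[[0,63,-15],0]]'
python3 - <<'E'
from h import *
im=robot.read_camera("side");cv2.imwrite("pics/sidet.png",cv2.resize(im[190:300,250:400],None,fx=5,fy=5,interpolation=cv2.INTER_CUBIC)[:,:,::-1])
E
```

```text
time: 5.4
tool_pos: [0.5139, -0.1096, 0.0516]
tool_rot: [-3.142, 0.001, 0.047]
contact_force: [-0.6, -0.2, 0.6]
opening: 0.0003
```

View pics/sidet.png

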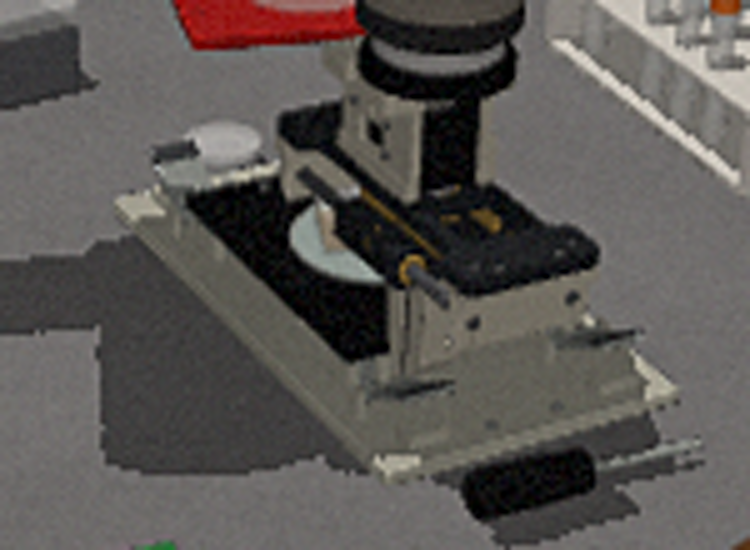

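The fingertip at (400,360) is right above the near-right tab at (410,385). Pressing down.

```bash
python3 -m pendant '[[[0,0,4],0],[[0,0,8],0],[[0,0,12],0],[[0,0,15],0],[[0,0,17],0],[[0,0,18],0]]'
python3 -m pendant '[[[0,0,2],0],[[0,0,4],0],[[0,0,6],0],[[0,0,6],0]]'
```

```text
time: 5.95
tool_pos: [0.5147, -0.1099, 0.0346]
tool_rot: [3.14, -0.001, 0.049]
contact_force: [-2.3, -3.4, 8.7]
opening: 0.0005
time: 6.28
tool_pos: [0.5153, -0.1107, 0.0292]
tool_rot: [3.138, -0.002, 0.049]
contact_force: [-2.2, -2.4, 6.0]
opening: 0.0005
```

```bash
python3 -m pendant '[[[0,0,2],0],[[0,0,4],0],[[0,0,5],0],[[0,0,5],0]]'
python3 -m pendant '[[[0,0,1],0],[[0,0,2],0],[[0,0,2],0]]'
```

```text
time: 6.62
tool_pos: [0.5154, -0.1115, 0.0247]
tool_rot: [3.136, -0.003, 0.05]
contact_force: [-2.1, -3.5, 6.3]
opening: 0.0003
time: 6.87
tool_pos: [0.5154, -0.1116, 0.0231]
tool_rot: [3.136, -0.003, 0.05]
contact_force: [-2.5, -0.9, 5.6]
opening: 0.0004
```

```bash
python3 -m pendant '[[[0,0,1],0],[[0,0,2],0],[[0,0,2],0]]'
python3 -m pendant '[[[0,0,1],0],[[0,0,1],0],[[0,0,1],0]]'
```

```text
time: 7.12
tool_pos: [0.5155, -0.1117, 0.022]
tool_rot: [3.135, -0.003, 0.051]
contact_force: [-3.8, -1.0, 10.8]
opening: 0.0004
time: 7.37
tool_pos: [0.5155, -0.1118, 0.0219]
tool_rot: [3.134, -0.004, 0.051]
contact_force: [-4.4, -1.0, 11.9]
opening: 0.0006
```

```bash
python3 -m pendant '[[[0,0,2],0],[[0,0,3],0],[[0,0,3],0]]'
```

```text
time: 7.62
tool_pos: [0.5156, -0.1118, 0.0214]
tool_rot: [3.133, -0.005, 0.052]
contact_force: [-7.9, 1.5, 25.1]
opening: 0.0006
```

The tab is at its stop: 25 N and no further travel, z about 22 mm. I'll lift off and look.

```bash
python3 -m pendant '[[[0,0,-3],0],[[0,0,-8],0],[[0,0,-20],0],[[0,0,-40],0],[[-20,0,-70],0],[[-50,0,-100],0],[[-80,0,-125],0],[[-110,0,-150],0],[[-110,0,-150],0]]'
python3 - <<'E'
from h import *
im=robot.read_camera("side");cv2.imwrite("pics/sidef.png",cv2.resize(im[190:300,250:400],None,fx=5,fy=5,interpolation=cv2.INTER_CUBIC)[:,:,::-1])
im=robot.read_camera("wrist");cv2.imwrite("pics/wristf.png",im[:,:,::-1])
E
```

```text
time: 8.37
tool_pos: [0.4026, -0.1163, 0.1746]
tool_rot: [3.131, -0.008, 0.052]
contact_force: [1.4, -0.1, 1.1]
opening: 0.0006
```

View pics/sidef.png

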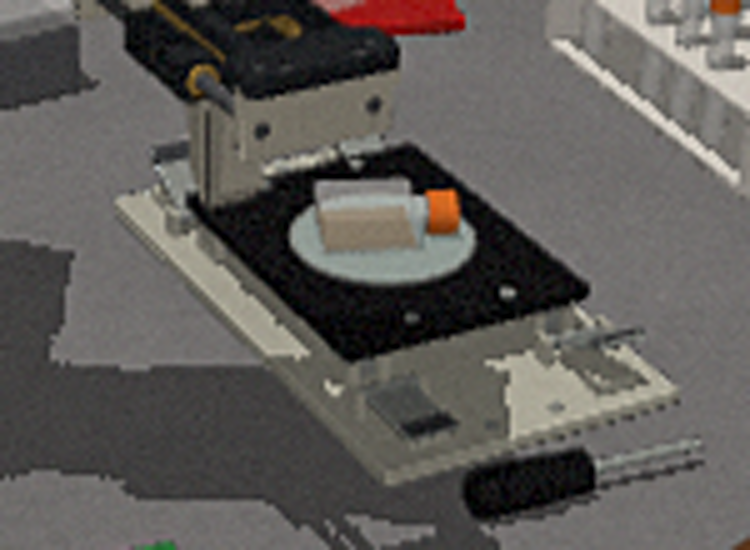

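View pics/wristf.png

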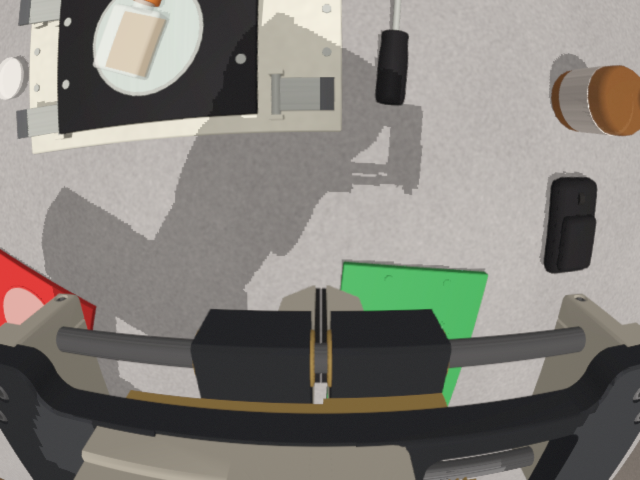

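The near-right tab at (415,405) lies flat and the far-right and near-left tabs are still up. The plate corners at side pixels (320,262), (368,248) and (288,230) match the start, so it is level. Handing in.

Run:
```python
from h import *
im=robot.read_camera("top");cv2.imwrite("pics/topf.png",im[:,:,::-1])
o=robot.observe();print(o['time'],o['qvel'].round(3),o['contact_force'].round(1))
print(robot.hand_in())
```

```text
8.5167 [ 0.008  0.042 -0.006 -0.001 -0.001 -0.   ] [ 0.5  0.3 -0.2]
the job is handed in; nothing more can be done
None
```

The near-right corner is the one that gives, and its shim tab is now pressed flat. The job is handed in at about 8.5 s.

- **Finding the corner:** I pressed near-right first. It sank about 4.3 mm at roughly 4–6 N, then came up against a firm stop. Because it gave on the first press, I did not press the other three corners.
- **Pressing the tab:** I pushed the near-right tab down until it stopped at about 22 mm, where 25 N moved it no further.
- **Last checks:**
  - The near-right tab is flat, and the far-right and near-left tabs are up. The far-left tab was only partly visible in the last pictures I looked at, but I never touched it.
  - Three plate corners in the side image are back within half a pixel of where they started, so the plate is level.
  - I saw no sign that the flask or the things around it had moved, and the robot was clear of everything.
- **One disagreement:** the side camera's calibration was about 2.5 pixels off. The plate and the fingertip were off by the same amount, so I relied on the top and wrist cameras, which agreed to about 2.5 mm.

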